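Hang the stubby driver on the spring balancer

TASK

The short black electric driver stands in its parking pot beside the spring balancer. Take the knob on the balancer's swing arm, pull the sprung hook down, feed it through the eye on top of the driver, and let it rise under control (never snapping up) until the driver hangs free and still with the balancer fully up. The eye's height is not known beforehand: feel for it gently, touch only the balancer and not the driver itself with the gripper, and leave the small things around it alone.

Things in the scene. Friction and masses are not known exactly. Their poses are not given: they have to be found in the camera images.
- column: fixed upright of the spring balancer: round dark foot 110 mm across, 26 mm aluminium post, 330 mm high, with a grey spring drum (60 mm across) behind its head, on the side away from the arm. Origin on the post's axis at bench level, z up. Its own -x axis points roughly at the robot.
- carriage (a joint): m, how far the black carriage is pulled down the post: 0 = fully up (stop, where the spring holds it), 0.145 = lowest. The spring pulls up with about 8 N at the top and 11 N at the bottom (net of the carriage's and arm's weight), friction 0.5 N; the hanging driver takes off 2.9 to 4.3 N.
- swing (a joint): rad, swing of the arm about the post. 0 = along the column's own -x axis; positive swings its end towards the column's own +y: with value s the arm's end lies at 130 mm * (-cos s, +sin s) from the post's axis in the column's frame. Range -1.1 to 1.1, light friction. It starts on the negative side of the driver.
- knob (a point): point on the axis of the upright black round knob (20 mm across, 44 mm high) on the arm's end, 25 mm above the arm's top and 19 mm below the knob's top; grip here from above. It is 77 mm above the point hook, on the axis of the hook's shank. z up; its -x axis points outward along the arm.
- hook (a point): centre of the saddle (flat bottom run) of the steel hook under the arm's end; 6 mm round bar. Axes: -x outward from the post, +y the way the arm swings positive. Shank axis 10 mm to the -y side; tip axis 10 mm to the +y side, its end 12 mm above this point; underside of the hook 3 mm below it. Mouth between shank and tip 14 mm, open upward; the arm's underside is 40 mm above.
- pot: fixed grey parking pot, 46 mm across, on a bracket clamped to the post. Origin on the post's axis at bench level; the pot's centre is 130 mm along its own -x; inner floor 18 mm, rim 74 mm above the bench.
- driver: stubby black electric driver, 33 mm across, 90 mm high without its eye, 0.28 to 0.42 kg, standing loose in the pot (36 mm wide inside). Origin at the centre of its underside, z up; its x axis lies within 0.1 rad of the radius from the post.
- cap (a point): centre of the driver's flat top, 90 mm above its origin. Above it on a stem stands a closed steel eye of 5 mm bar, across the hook's path; opening 29 mm wide (along the driver's x) and 21 mm high. How far the stem stands out is unknown: the top face of the eye's upper bar is 34 to 64 mm above this point; the opening lies 5 to 26 mm below that face. The stem does not slide under forces up to 40 N.
- battery: loose black battery block 51 x 27 x 18 mm, bystander
- tin: loose flat round tin 50 mm across, 23 mm high, bystander
- spare_knob: loose black control knob 34 mm across, 16 mm high, bystander
Not all that is in view belongs to the job. Several things have the shape of the driver; the one meant has the colours described above.

How it is judged:
On the way, in this order (a step that is already met when the one before it is completed fails the run):
1. the hook is pulled down at least 55 mm (value of joint carriage above 0.055 m), for 0.2 s.
2. the hook carries the driver, lifted 20 mm or more (distance of driver from where it was at the start of the episode above 0.02 m and contact force between carriage and driver above 1 N), for 0.2 s.
At the end, for the whole second after the job is handed in: The driver hangs by its eye in the hook (its underside over 75 mm above the bench, within 0.3 rad of upright, within 30 mm of the hook sideways), clear of the pot, slower than 0.06 m/s, with the carriage within 8 mm of its upper stop (value of joint carriage below 0.008 m and contact force between carriage and driver above 1.5 N and contact force between pot and driver below 0.1 N and height (world z) of driver above 0.075 m and angle between driver's own z axis and vertical below 0.3 rad and horizontal distance between driver and hook below 0.03 m and linear speed of driver below 0.06 m/s); the robot touches nothing.
It fails at once if the hook or arm presses on the driver or its eye with more than 20 N (contact force between carriage and driver above 20 N).
It fails at once if the carriage snaps up (faster than 0.45 m/s) (velocity of joint carriage below -0.45 m/s).
It fails at once if the gripper handles the driver (more than 2 N) (contact force between the fingers and driver above 2 N).
It fails at once if the driver is tipped over 0.5 rad (angle between driver's own z axis and vertical above 0.5 rad).
It fails at once if a bystander is moved over 30 mm (distance of any of battery, tin, spare_knob from where it was at the start of the episode above 0.03 m).
It also fails if it takes over 54 s, if anything falls off the work surface, if the arm or the gripper's body presses on something with over 40 N, if the wrist force passes 120 N, or if a joint passes its speed limit or range.

ROBOT

A 6-joint arm with a two-finger parallel gripper is mounted at the origin on a cart in front of the work surface, level with it; the furniture and walls round the work are solid. World frame = base frame: x ahead of the robot, y to its left, z up, the work surface at z = 0. Lengths are in m, angles in rad, forces in N, time in s.
With the tool pointing down it reaches from about 0.3 to 0.775 m from the base axis. Payload 14.6 kg.
Tool frame: the origin (TCP) lies at the very end of the fingers, on their centre line; the grasp point (between the pads) lies 19 mm behind it; z points along the fingers, y is the line along which they close (so a half turn about z gives the same grasp; the last joint's range is limited). The gripper opens to 85 mm and grips with 20 to 120 N. Pads are 22 mm wide; open, the fingers measure 114 mm over their backs; the gripper's body (76 mm by 85 mm) begins 54 mm behind the grasp point. The pads swing forward as they close: fully open they stand 13 mm farther back than shut.
Start: joints at [1.115, 0.3, 1.521, -0, 1.321, -0.067], TCP at [0.208, 0.509, 0.231] pointing down, gripper open.
Joint ranges: [-3.03, 3.03], [-0.79, 2.21], [0.23, 2.52], [-1.04, 4.18], [0, 3.07], [-2.55, 2.55]. Speed limits (rad/s): [2.22, 2.22, 2.57, 3.14, 3.14, 3.14].

INTERFACE

Orientations are given as a 3x3 rotation matrix whose columns are the frame's x, y, z axes.
In Python, from plant import * gives the robot as it stands. The module is installed in compiled form; this text tells all that it offers.
- The arm moves only by the tool servo_tool, never from a script. Its argument "motion" is a list of rows, each a list of 3 entries, a list of its own where there are three numbers: the shift along the tool's x, y, z as a fraction of full scale, then the turn, a rotation vector about the tool's x, y, z as a fraction of full scale, then the opening, from 0 (shut) to 1 (fully open). A call has 1 to 5 rows; each row is the pose to reach, as a shift and turn from the pose commanded when the call began, along the tool's axes at that moment; what a row does not reach only later rows make up. Full scale, the value 1, is 30 cm for a shift and 90 degrees for a turn. A row lasts 1/10 s, in which the tool goes at most 50 mm and 8.59 degrees, less where a joint would pass 70% of its speed; a pose out of reach is approached as far as the arm can. A call with a number of a shift or a turn outside -1 to 1 is refused whole. A call with a gripper value outside its range is refused whole. The fingers move at their own pace and stop on an object; "newtons" is the grip in N (left out, the last holds). Time passes only in rows, so rows that repeat a pose let the fingers close. It gives the time, the measured TCP pose, the force, the opening and the grip force at its end, in the units of the state.
- state(): the state, without advancing time (a new reading comes with each control period).
- read_camera(name): name is "side" or "top"; returns the picture (400x640x3 uint8, red, green, blue); there is no depth.
- camera_params(name): a dict with "camera_matrix" (3x3 intrinsics, pixels), "T" (4x4, takes a point from camera to world coordinates). Camera axes: x right, y down, z forward; pixel columns grow to the right and rows downward; lengths in m; the calibration is good to about 2 mm. A picture is of the moment at which its call begins. camera_params takes no time and is no camera call.
- hand_in(): hands the job in; it is judged then, once.
The state is a dict: "time": time; "joint_positions": joint angles; "joint_velocities": joint speeds; "joint_torque": joint torques, N m; "ee_pos": TCP position; "tcp_rot": TCP orientation; "force": force on the tool from outside, world axes, zero at the start; "moment": the same for the moment, N m; "finger_gap": opening from 0.0 (shut) to 1.0 (fully open); "grasp_force": force on a finger pad.
Only numpy, scipy, OpenCV 4.12 (cv2) and the standard library are available. Lean on these libraries where they do the work, as an engineer would, in place of code of your own. Each camera call takes 0.05 s, during which the arm holds its last target. There are 200 camera calls.

## Working session

There is one attempt and no reset: what is moved stays moved. The work goes in short steps, Python scripts to look and compute and a tool call to move; the robot and the scene stay as the last step left them, time stands still between calls to the robot, and variables do not carry over. Pictures are saved under pics/ and viewed, at most 10 in all, crops included, and the job is handed in when it is done.

Besides the shell and the picture viewer there is one more tool, called by a JSON object that holds its "name" and its "arguments", one argument or row to a line. servo_tool: Moves the arm, as the interface text tells. Its arguments: {"type":"object","properties":{"motion":{"type":"array","items":{"type":"array"}},"newtons":{"type":"number"}},"required":["motion"]}

```bash
mkdir -p pics; python3 - <<'E'
from plant import *
import cv2,numpy as np
for n in("side","top"):
    im=read_camera(n); cv2.imwrite(f"pics/{n}0.png",im[:,:,::-1])
    p=camera_params(n); print(n,np.round(p["camera_matrix"],1).tolist(),np.round(p["T"],4).tolist())
s=state();print(s["time"],s["ee_pos"],np.round(s["tcp_rot"],3).tolist(),s["force"],s["finger_gap"])
E
```

```text
side [[517.7, 0.0, 315.3], [0.0, 517.7, 198.5], [0.0, 0.0, 1.0]] [[0.9777, -0.1037, 0.1827, 0.3446], [-0.2089, -0.3879, 0.8977, -0.8683], [-0.0222, -0.9158, -0.4009, 0.6108], [0.0, 0.0, 0.0, 1.0]]
top [[431.1, 0.0, 319.6], [0.0, 431.1, 193.3], [0.0, 0.0, 1.0]] [[0.0273, -0.9801, 0.1968, 0.3537], [-0.9995, -0.0241, 0.0187, 0.0514], [-0.0136, -0.1973, -0.9803, 1.166], [0.0, 0.0, 0.0, 1.0]]
0.1 [0.20838633 0.50875203 0.23075901] [[-0.925, 0.379, -0.001], [0.379, 0.925, -0.001], [0.0, -0.001, -1.0]] [0.35199807 0.83057767 0.00946403] 1.0027796304674754
```

View pics/side0.png

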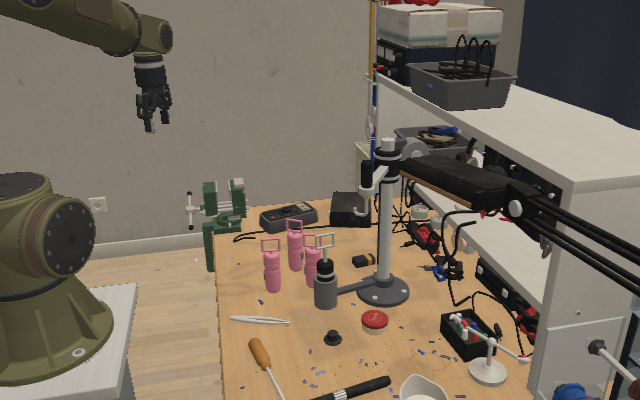

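View pics/top0.png

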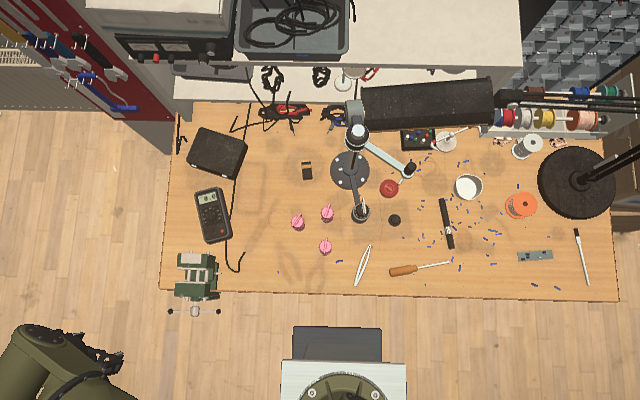

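The side view shows the post at columns 380–392 with its foot at (383,290), the pot and driver at (325,285), and the eye near (325,240). In the top view the post head is at (357,135), the arm's knob at (410,169), the pot at (360,210), and the pink decoys are to the left. I'll enlarge both.

```bash
python3 - <<'E'
import cv2,numpy as np
a=cv2.imread("pics/side0.png")[130:330,240:440]; b=cv2.imread("pics/top0.png")[100:240,300:440]
cv2.imwrite("pics/c1.png",cv2.resize(a,(600,600),interpolation=cv2.INTER_CUBIC))
cv2.imwrite("pics/c2.png",cv2.resize(b,(560,560),interpolation=cv2.INTER_CUBIC))
E
```

```text
(no output)
```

View pics/c1.png

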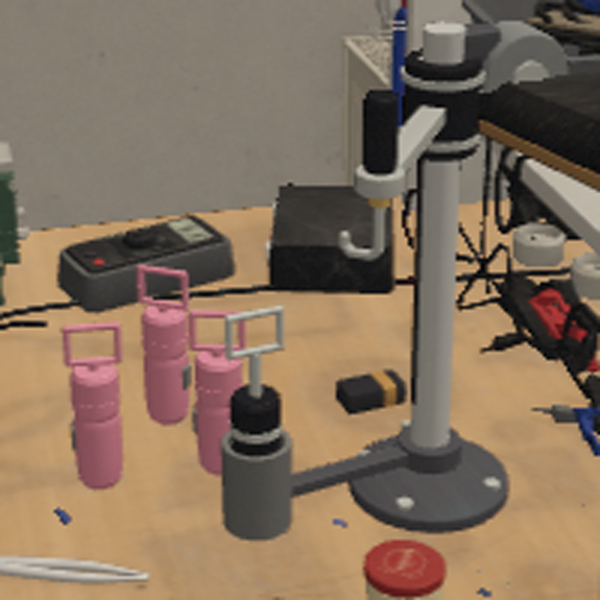

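View pics/c2.png

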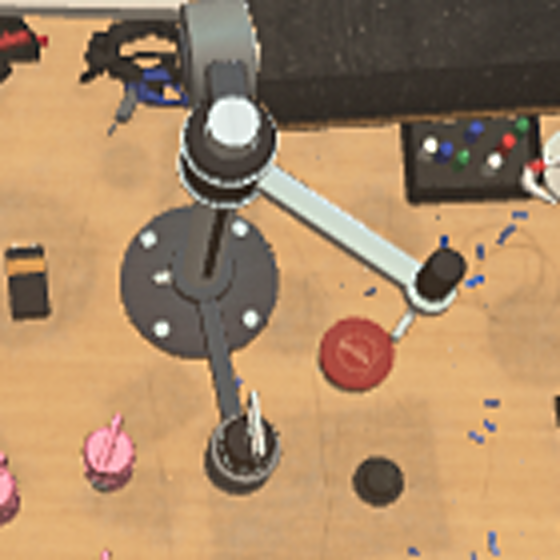

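The crops show:
- **Side view:** post top at crop (444,30), knob top (381,95), hook saddle (362,253), eye upper bar from (228,317) to (282,310), pot rim (257,442).
- **Top view:** post top (235,118), foot (204,282), knob top (447,262), pot (243,447).

Next I'll triangulate these.

```bash
cat > h.py <<'E'
import numpy as np
from plant import *
def ray(n,uv):
    p=camera_params(n);T=np.array(p["T"]);d=T[:3,:3]@np.linalg.solve(p["camera_matrix"],[uv[0],uv[1],1]);return T[:3,3],d/np.linalg.norm(d)
def plane(n,uv,z):
    o,d=ray(n,uv);return o+d*(z-o[2])/d[2]
def tri(a,b):
    o,d=ray("side",a);q,e=ray("top",b)
    s=np.linalg.lstsq(np.c_[d,-e],q-o,rcond=None)[0];A=o+s[0]*d;B=q+s[1]*e
    return (A+B)/2,np.linalg.norm(A-B)
S=lambda u,v:(240+u/3-.33,130+v/3-.33)
P=lambda u,v:(300+u/4-.37,100+v/4-.37)
E
python3 - <<'E'
from h import *
np.set_printoptions(precision=4,suppress=True)
print("post",tri(S(444,30),P(235,118)), plane("top",P(235,118),.33))
print("foot top",plane("top",P(201,282),.012), plane("side",S(430,480),.012))
print("knobtop",tri(S(381,95),P(447,262)))
print("pot rim top/side",plane("top",P(243,447),.074),plane("side",S(257,440),.074))
print("spare",plane("top",P(380,480),.016),"tin",plane("top",P(357,350),.023))
print("tri pot", tri(S(257,442),P(243,447)))
print("driver cap", plane("side",S(256,400),.108), plane("top",P(243,440),.108))
print("eye ends tri",tri(S(228,317),P(252,393)),tri(S(282,310),P(252,393)),tri(S(228,317),P(265,455)))
print("saddle",tri(S(362,250),P(408,320)))
E
```

```text
post (array([ 0.6571, -0.0081,  0.3281]), np.float64(0.0006920023407507578)) [ 0.6568 -0.008   0.33  ]
foot top [ 0.6526 -0.0084  0.012 ] [ 0.6543 -0.0184  0.012 ]
knobtop (array([ 0.5837, -0.1146,  0.3297]), np.float64(0.00023212445077840454))
pot rim top/side [ 0.5284 -0.0335  0.074 ] [ 0.5299 -0.0365  0.074 ]
spare [ 0.5176 -0.1299  0.016 ] tin [ 0.6049 -0.1139  0.023 ]
tri pot (array([ 0.5297, -0.0338,  0.0707]), np.float64(0.0015690183106745455))
driver cap [ 0.5281 -0.0436  0.108 ] [ 0.5273 -0.0308  0.108 ]
eye ends tri (array([ 0.5302, -0.0298,  0.1638]), np.float64(0.03198329263844639)) (array([ 0.5475, -0.0317,  0.1628]), np.float64(0.0017052885443242843)) (array([ 0.5108, -0.0394,  0.1665]), np.float64(0.0031604148346196363))
saddle (array([ 0.5755, -0.111 ,  0.2372]), np.float64(9.088878373942338e-05))
```

```bash
cat >> h.py <<'E'
from scipy.spatial.transform import Rotation as R
np.set_printoptions(precision=4,suppress=True)
POST=np.array([.656,-.008])
def rows(targets,ref=None):
    """targets: (pos, rotation about tool z rad from now) -> tool-frame fractions"""
    s=state();Rm=np.array(s["tcp_rot"]);p=np.array(s["ee_pos"]) if ref is None else np.array(ref)
    for t,yaw in targets:
        sh=Rm.T@(np.array(t)-p)/.3
        print(np.round(sh,3).tolist(),[0,0,round(yaw/(np.pi/2),3)])
def st():
    s=state();x=np.array(s["tcp_rot"])[:,0]
    print("t",round(s["time"],2),"p",s["ee_pos"],"F",s["force"],"gap",round(s["finger_gap"],3),"g",round(s["grasp_force"],1),"yawx",np.degrees(np.arctan2(x[1],x[0])).round(2),"tz",np.array(s["tcp_rot"])[:,2])
E
python3 - <<'E'
from h import *
print("lamp",tri(S(480,120),P(265,128)),[plane("top",P(420,115),z) for z in(.3,.4,.5)])
# eye on vertical radial plane thru post & driver
d=np.array([-.127,-.026]);d/=np.linalg.norm(d);n=np.array([-d[1],d[0],0])
for c in((228,315),(255,311),(282,308),(230,356),(283,345),(255,350),(256,390)):
    o,r=ray("side",S(*c));q=o+r*((np.r_[POST,0]-o)@n)/(r@n);print(c,q,"radius",np.hypot(*(q[:2]-POST)))
rows([([.40,.19,.42],.7),([.584,-.115,.42],1.375)])
E
```

```text
lamp (array([ 0.673 , -0.0286,  0.2751]), np.float64(0.003084326982975281)) [array([ 0.6715, -0.1075,  0.3   ]), array([ 0.6348, -0.0891,  0.4   ]), array([ 0.5981, -0.0708,  0.5   ])]
(228, 315) [ 0.5128 -0.0373  0.1669] radius 0.14618774469730111
(255, 311) [ 0.5306 -0.0337  0.1655] radius 0.12796119447570617
(282, 308) [ 0.5488 -0.03    0.1634] radius 0.1094673560139394
(230, 356) [ 0.5134 -0.0372  0.138 ] radius 0.14552027702583686
(283, 345) [ 0.5492 -0.0299  0.1371] radius 0.10900164897736361
(255, 350) [ 0.5302 -0.0338  0.1382] radius 0.12841132176533682
(256, 390) [ 0.5304 -0.0337  0.1093] radius 0.12818967867232559
[-0.994, -0.742, -0.63] [0, 0, 0.446]
[-1.947, -1.45, -0.629] [0, 0, 0.875]
```

```bash
python3 - <<'E'
from h import *
print(tri((503,206),(494,122)),tri((400,172),(363,127)))
rows([([.208,.509,.33],0),([.40,.19,.40],.7)])
E
```

```text
(array([ 0.7016, -0.2988,  0.3116]), np.float64(0.0321371149178762)) (array([ 0.681 , -0.0217,  0.2688]), np.float64(0.005916235445832959))
[0.002, -0.0, -0.331] [0, 0, 0.0]
[-0.994, -0.742, -0.563] [0, 0, 0.446]
```

{"name": "servo_tool", "arguments": {
  "motion": [
    [[-0.1,-0.08,-0.25],[0,0,0.09],1],
    [[-0.25,-0.2,-0.4],[0,0,0.18],1],
    [[-0.4,-0.32,-0.57],[0,0,0.27],1],
    [[-0.53,-0.4,-0.57],[0,0,0.36],1],
    [[-0.66,-0.49,-0.57],[0,0,0.45],1]
  ]
}}

```text
time: 0.6
ee_pos: [0.3037, 0.3479, 0.3858]
tcp_rot: [[-0.453, 0.891, 0.001], [0.891, 0.453, 0.001], [0.001, 0.002, -1.0]]
force: [0.5, 0.9, -0.8]
finger_gap: 1.001
grasp_force: 0.0
```

```bash
python3 - <<'E'
from h import *
st();rows([([.584,-.115,.40],np.radians(79)-.45*np.pi/2)])
E
```

```text
t 0.6 p [0.3037 0.3479 0.3858] F [ 0.4634  0.8578 -0.8465] gap 1.001 g 0.0 yawx 116.95 tz [ 0.0014  0.0014 -1.    ]
[-1.799, 0.134, -0.048] [0, 0, np.float64(0.428)]
```

{"name": "servo_tool", "arguments": {
  "motion": [
    [[-0.17,0.01,0],[0,0,0.06],1],
    [[-0.34,0.02,0],[0,0,0.12],1],
    [[-0.5,0.035,0],[0,0,0.18],1],
    [[-0.66,0.05,-0.03],[0,0,0.24],1],
    [[-0.83,0.06,-0.04],[0,0,0.3],1]
  ]
}}

```text
time: 1.1
ee_pos: [0.4333, 0.135, 0.3965]
tcp_rot: [[-0.0, 1.0, 0.001], [1.0, 0.0, 0.0], [0.0, 0.001, -1.0]]
force: [0.2, 0.3, -0.3]
finger_gap: 1.0
grasp_force: 0.0
```

```bash
python3 - <<'E'
from h import *
st();rows([([.584,-.115,.40],np.radians(13))])
E
```

```text
t 1.1 p [0.4333 0.135  0.3965] F [ 0.1986  0.3497 -0.3396] gap 1.0 g 0.0 yawx 90.01 tz [ 0.0006  0.0002 -1.    ]
[-0.834, 0.502, -0.012] [0, 0, np.float64(0.144)]
```

{"name": "servo_tool", "arguments": {
  "motion": [
    [[-0.13,0.08,0],[0,0,0.05],1],
    [[-0.27,0.16,0],[0,0,0.1],1],
    [[-0.4,0.24,0],[0,0,0.14],1],
    [[-0.53,0.32,0],[0,0,0.14],1],
    [[-0.66,0.4,0],[0,0,0.14],1]
  ]
}}

```text
time: 1.6
ee_pos: [0.5541, -0.0625, 0.3956]
tcp_rot: [[0.215, 0.977, -0.0], [0.977, -0.215, 0.0], [0.0, -0.0, -1.0]]
force: [0.4, 0.3, 1.2]
finger_gap: 1.0
grasp_force: 0.0
```

```bash
python3 - <<'E'
from h import *
st();rows([([.584,-.115,.40],0),([.584,-.115,.292],0)])
E
```

```text
t 1.6 p [ 0.5541 -0.0625  0.3956] F [0.4425 0.2818 1.1722] gap 1.0 g 0.0 yawx 77.6 tz [-0.0003  0.0001 -1.    ]
[-0.149, 0.135, -0.015] [0, 0, 0.0]
[-0.149, 0.135, 0.345] [0, 0, 0.0]
```

{"name": "servo_tool", "arguments": {
  "motion": [
    [[-0.149,0.135,-0.01],[0,0,0],1],
    [[-0.149,0.135,0.0],[0,0,0],1],
    [[-0.149,0.135,0.1],[0,0,0],1],
    [[-0.149,0.135,0.16],[0,0,0],1],
    [[-0.149,0.135,0.16],[0,0,0],1]
  ]
}}

```text
time: 2.1
ee_pos: [0.5828, -0.1126, 0.3451]
tcp_rot: [[0.214, 0.977, -0.005], [0.977, -0.214, 0.001], [0.0, -0.005, -1.0]]
force: [0.4, -0.5, -0.4]
finger_gap: 1.0
grasp_force: 0.0
```

```bash
python3 - <<'E'
from h import *
import cv2
a=read_camera("side")[100:300,270:470];b=read_camera("top")[80:280,300:500]
cv2.imwrite("pics/d.png",cv2.resize(np.hstack([a,b]),(800,400))[:,:,::-1])
st();rows([([.584,-.115,.292],0)])
E
```

```text
t 2.2 p [ 0.5834 -0.1127  0.3487] F [ 0.3078 -0.8539  0.8545] gap 0.997 g 0.0 yawx 77.64 tz [ 0.0003 -0.0001 -1.    ]
[-0.007, 0.004, 0.189] [0, 0, 0.0]
```

View pics/d.png

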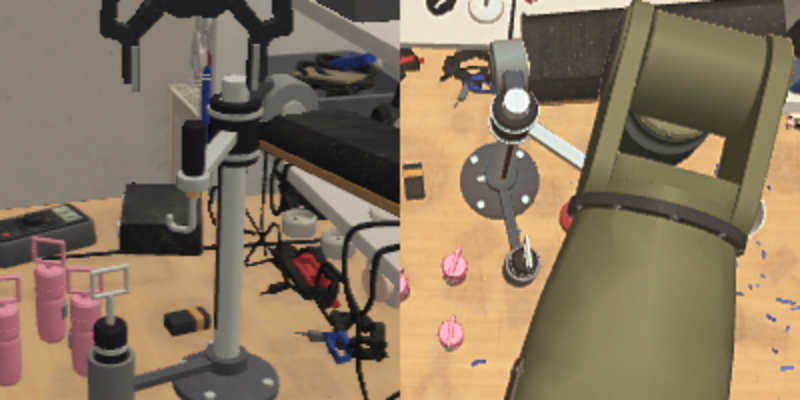

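The fingers straddle the knob: they sit at columns 135 and 255, with the knob at 193. Descend and grip.

{"name": "servo_tool", "arguments": {
  "motion": [
    [[-0.007,0.004,0.1],[0,0,0],1],
    [[-0.007,0.004,0.189],[0,0,0],1],
    [[-0.007,0.004,0.189],[0,0,0],0.6],
    [[-0.007,0.004,0.189],[0,0,0],0.1],
    [[-0.007,0.004,0.189],[0,0,0],0.1]
  ],
  "newtons": 70
}}

```text
time: 2.7
ee_pos: [0.5847, -0.1153, 0.2937]
tcp_rot: [[0.214, 0.977, 0.003], [0.977, -0.214, -0.001], [-0.0, 0.003, -1.0]]
force: [0.3, 0.0, 0.7]
finger_gap: 0.513
grasp_force: 0.0
```

{"name": "servo_tool", "arguments": {
  "motion": [
    [[0,0,0],[0,0,0],0],
    [[0,0,0],[0,0,0],0],
    [[0,0,0],[0,0,0],0],
    [[0,0,0],[0,0,0],0]
  ]
}}

```text
time: 3.1
ee_pos: [0.5843, -0.1154, 0.292]
tcp_rot: [[0.214, 0.977, 0.001], [0.977, -0.214, -0.0], [-0.0, 0.001, -1.0]]
force: [-0.1, -1.1, 5.6]
finger_gap: 0.21
grasp_force: 68.4
```

```bash
python3 - <<'E'
from h import *
st();p=np.array(state()["ee_pos"]);d=p[:2]-POST;print(np.hypot(*d),np.degrees(np.arctan2(-d[1],-d[0])))
E
```

```text
t 3.1 p [ 0.5843 -0.1154  0.292 ] F [-0.09   -1.1335  5.6085] gap 0.21 g 68.4 yawx 77.62 tz [ 0.0013 -0.0004 -1.    ]
0.12914897542425838 56.276279970660674
```

{"name": "servo_tool", "arguments": {
  "motion": [
    [[0,0,0.03],[0,0,0],0],
    [[0,0,0.07],[0,0,0],0],
    [[0,0,0.11],[0,0,0],0],
    [[0,0,0.14],[0,0,0],0],
    [[0,0,0.14],[0,0,0],0]
  ]
}}

```text
time: 3.6
ee_pos: [0.5842, -0.1155, 0.2491]
tcp_rot: [[0.215, 0.977, 0.0], [0.977, -0.215, -0.0], [-0.0, 0.0, -1.0]]
force: [-1.2, -1.7, 7.3]
finger_gap: 0.214
grasp_force: 68.8
```

```bash
cat >> h.py <<'E'
RAD=.1295
def arc(zs,angs):
    "plan rows; angle a deg below -x (shank); ref = arc point nearest the measured pose"
    s=state();p=np.array(s["ee_pos"]);d=p[:2]-POST;a0=np.degrees(np.arctan2(-d[1],-d[0]));print("a0",a0,"r",np.hypot(*d))
    t=[]
    for z,a in zip(zs,angs):
        r=np.radians(a);t.append((np.r_[POST-RAD*np.array([np.cos(r),np.sin(r)]),z],np.radians(a0-a)))
    rows(t)
E
python3 - <<'E'
from h import *
st();arc([.25]*5,[52,47,42,37,32])
E
```

```text
t 3.6 p [ 0.5842 -0.1155  0.2491] F [-1.2312 -1.7074  7.3475] gap 0.214 g 68.8 yawx 77.61 tz [ 0.0004 -0.0001 -1.    ]
a0 56.23255917401635 r 0.12926434124921
[0.012, -0.03, -0.003] [0, 0, np.float64(0.047)]
[0.03, -0.063, -0.003] [0, 0, np.float64(0.103)]
[0.05, -0.094, -0.003] [0, 0, np.float64(0.158)]
[0.074, -0.124, -0.003] [0, 0, np.float64(0.214)]
[0.099, -0.151, -0.003] [0, 0, np.float64(0.269)]
```

{"name": "servo_tool", "arguments": {
  "motion": [
    [[0.012,-0.03,0],[0,0,0.047],0],
    [[0.03,-0.063,0],[0,0,0.103],0],
    [[0.05,-0.094,0],[0,0,0.158],0],
    [[0.074,-0.124,0],[0,0,0.214],0],
    [[0.099,-0.151,0],[0,0,0.269],0]
  ]
}}

```text
time: 4.1
ee_pos: [0.5463, -0.0764, 0.2504]
tcp_rot: [[0.599, 0.801, 0.002], [0.801, -0.599, -0.0], [0.001, 0.002, -1.0]]
force: [0.5, 0.6, 8.7]
finger_gap: 0.214
grasp_force: 68.8
```

```bash
python3 - <<'E'
from h import *
st();arc([.25]*4,[28,24,20,16.1])
E
```

```text
t 4.1 p [ 0.5463 -0.0764  0.2504] F [0.5106 0.6471 8.7357] gap 0.214 g 68.8 yawx 53.2 tz [ 0.0024 -0.0005 -1.    ]
a0 31.948885336129546 r 0.1292654949179444
[0.011, -0.028, 0.001] [0, 0, np.float64(0.044)]
[0.025, -0.054, 0.001] [0, 0, np.float64(0.088)]
[0.04, -0.08, 0.001] [0, 0, np.float64(0.133)]
[0.057, -0.104, 0.001] [0, 0, np.float64(0.176)]
```

{"name": "servo_tool", "arguments": {
  "motion": [
    [[0.011,-0.028,0],[0,0,0.044],0],
    [[0.025,-0.054,0],[0,0,0.088],0],
    [[0.04,-0.08,0],[0,0,0.133],0],
    [[0.057,-0.104,0.01],[0,0,0.176],0],
    [[0.057,-0.104,0.02],[0,0,0.176],0]
  ]
}}

```text
time: 4.6
ee_pos: [0.5317, -0.0435, 0.2446]
tcp_rot: [[0.794, 0.608, 0.003], [0.608, -0.794, -0.0], [0.002, 0.002, -1.0]]
force: [-1.0, 0.1, 9.7]
finger_gap: 0.216
grasp_force: 68.9
```

```bash
python3 - <<'E'
from h import *
import cv2
a=read_camera("side");cv2.imwrite("pics/e0.png",a[:,:,::-1]);a=a[190:310,280:400]
cv2.imwrite("pics/e.png",cv2.resize(a,(600,600),interpolation=cv2.INTER_CUBIC)[:,:,::-1])
st();arc([.24],[16])
E
```

```text
t 4.65 p [ 0.5318 -0.0438  0.244 ] F [1.2374 0.1859 8.9119] gap 0.215 g 68.9 yawx 37.57 tz [ 0.0025 -0.0002 -1.    ]
a0 16.087717211126442 r 0.12928538643645526
[-0.0, -0.001, 0.013] [0, 0, np.float64(0.001)]
```

View pics/e.png

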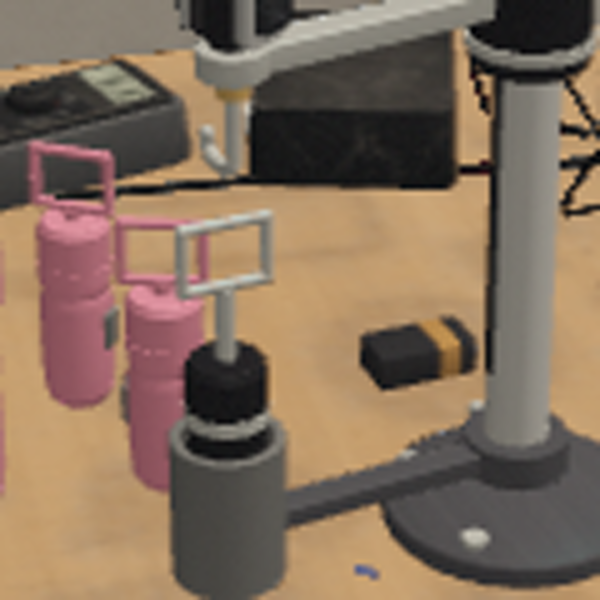

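The hook, with its underside at about row 170, hangs over the eye's upper bar at about row 217. That leaves roughly 18 mm, which agrees with the triangulation. Next I'll feel downward.

{"name": "servo_tool", "arguments": {
  "motion": [
    [[0,0,0.015],[0,0,0],0],
    [[0,0,0.03],[0,0,0],0],
    [[0,0,0.04],[0,0,0],0],
    [[0,0,0.04],[0,0,0],0]
  ]
}}

```text
time: 5.05
ee_pos: [0.5319, -0.0442, 0.2321]
tcp_rot: [[0.792, 0.61, 0.002], [0.61, -0.792, -0.0], [0.002, 0.002, -1.0]]
force: [0.1, -0.8, 8.2]
finger_gap: 0.21
grasp_force: 68.9
```

{"name": "servo_tool", "arguments": {
  "motion": [
    [[0,0,0.003],[0,0,0],0],
    [[0,0,0.005],[0,0,0],0],
    [[0,0,0.005],[0,0,0],0],
    [[0,0,0.005],[0,0,0],0]
  ]
}}

```text
time: 5.45
ee_pos: [0.5319, -0.0442, 0.2309]
tcp_rot: [[0.792, 0.61, 0.003], [0.61, -0.792, -0.0], [0.002, 0.002, -1.0]]
force: [-2.0, 0.8, 10.0]
finger_gap: 0.215
grasp_force: 68.9
```

{"name": "servo_tool", "arguments": {
  "motion": [
    [[0,0,0.003],[0,0,0],0],
    [[0,0,0.003],[0,0,0],0],
    [[0,0,0.003],[0,0,0],0]
  ]
}}

```text
time: 5.75
ee_pos: [0.532, -0.0442, 0.23]
tcp_rot: [[0.793, 0.61, 0.003], [0.61, -0.793, -0.0], [0.002, 0.002, -1.0]]
force: [-0.4, -0.5, 8.8]
finger_gap: 0.213
grasp_force: 68.9
```

{"name": "servo_tool", "arguments": {
  "motion": [
    [[0,0,0.003],[0,0,0],0],
    [[0,0,0.003],[0,0,0],0],
    [[0,0,0.003],[0,0,0],0]
  ]
}}

```text
time: 6.05
ee_pos: [0.532, -0.0442, 0.2291]
tcp_rot: [[0.793, 0.61, 0.003], [0.61, -0.793, -0.0], [0.002, 0.002, -1.0]]
force: [-1.6, 0.4, 8.3]
finger_gap: 0.215
grasp_force: 69.0
```

{"name": "servo_tool", "arguments": {
  "motion": [
    [[0,0,0.003],[0,0,0],0],
    [[0,0,0.003],[0,0,0],0],
    [[0,0,0.003],[0,0,0],0]
  ]
}}

```text
time: 6.35
ee_pos: [0.5319, -0.0442, 0.2282]
tcp_rot: [[0.793, 0.61, 0.003], [0.61, -0.793, -0.0], [0.002, 0.002, -1.0]]
force: [-0.3, 0.3, 9.3]
finger_gap: 0.212
grasp_force: 69.0
```

{"name": "servo_tool", "arguments": {
  "motion": [
    [[0,0,0.003],[0,0,0],0],
    [[0,0,0.003],[0,0,0],0]
  ]
}}

```text
time: 6.55
ee_pos: [0.532, -0.0443, 0.2278]
tcp_rot: [[0.793, 0.61, 0.003], [0.61, -0.793, -0.0], [0.002, 0.002, -1.0]]
force: [-3.1, -0.1, 13.0]
finger_gap: 0.215
grasp_force: 69.4
```

{"name": "servo_tool", "arguments": {
  "motion": [
    [[0,0,0.003],[0,0,0],0],
    [[0,0,0.003],[0,0,0],0]
  ]
}}

```text
time: 6.75
ee_pos: [0.5321, -0.0444, 0.2275]
tcp_rot: [[0.793, 0.61, 0.004], [0.61, -0.793, -0.001], [0.003, 0.003, -1.0]]
force: [-5.5, -0.9, 18.5]
finger_gap: 0.212
grasp_force: 70.0
```

Contact came at TCP z ≈ 0.228, within 2 mm of what vision predicted, so the threading height is TCP z ≈ 0.205. Back off, swing out, and lower.

{"name": "servo_tool", "arguments": {
  "motion": [
    [[0,0,-0.015],[0,0,0],0],
    [[0,0,-0.035],[0,0,0],0],
    [[0,0,-0.035],[0,0,0],0]
  ]
}}

```text
time: 7.05
ee_pos: [0.532, -0.0443, 0.2375]
tcp_rot: [[0.792, 0.61, 0.003], [0.61, -0.792, -0.0], [0.002, 0.002, -1.0]]
force: [-1.3, 0.2, 9.8]
finger_gap: 0.212
grasp_force: 69.0
```

```bash
python3 - <<'E'
from h import *
st();arc([.236,.236,.236,.236,.228],[18,22,26,29,29])
E
```

```text
t 7.05 p [ 0.532  -0.0443  0.2375] F [-1.2998  0.1824  9.7742] gap 0.212 g 69.0 yawx 37.58 tz [ 0.0031 -0.0005 -1.    ]
a0 16.2991363331114 r 0.12922719387429277
[-0.005, 0.012, 0.005] [0, 0, np.float64(-0.019)]
[-0.014, 0.04, 0.005] [0, 0, np.float64(-0.063)]
[-0.022, 0.07, 0.005] [0, 0, np.float64(-0.108)]
[-0.025, 0.092, 0.005] [0, 0, np.float64(-0.141)]
[-0.026, 0.092, 0.032] [0, 0, np.float64(-0.141)]
```

{"name": "servo_tool", "arguments": {
  "motion": [
    [[-0.005,0.012,0],[0,0,-0.019],0],
    [[-0.014,0.04,0],[0,0,-0.063],0],
    [[-0.022,0.07,0],[0,0,-0.108],0],
    [[-0.025,0.092,0],[0,0,-0.141],0],
    [[-0.025,0.092,0],[0,0,-0.141],0]
  ]
}}

```text
time: 7.55
ee_pos: [0.5432, -0.0712, 0.2369]
tcp_rot: [[0.638, 0.77, 0.003], [0.77, -0.638, -0.0], [0.002, 0.002, -1.0]]
force: [-0.0, 0.6, 9.8]
finger_gap: 0.214
grasp_force: 69.0
```

```bash
python3 - <<'E'
from h import *
st();arc([.205],[29])
E
```

```text
t 7.55 p [ 0.5432 -0.0712  0.2369] F [-0.0041  0.5798  9.8125] gap 0.214 g 69.0 yawx 50.35 tz [ 0.0031 -0.0002 -1.    ]
a0 29.241843183046207 r 0.1293018144265598
[-0.0, -0.002, 0.106] [0, 0, np.float64(0.003)]
```

{"name": "servo_tool", "arguments": {
  "motion": [
    [[0,0,0.03],[0,0,0],0],
    [[0,0,0.06],[0,0,0],0],
    [[0,0,0.09],[0,0,0],0],
    [[0,0,0.106],[0,0,0],0],
    [[0,0,0.106],[0,0,0],0]
  ]
}}

```text
time: 8.05
ee_pos: [0.5429, -0.0706, 0.2045]
tcp_rot: [[0.639, 0.769, 0.002], [0.769, -0.639, -0.0], [0.001, 0.002, -1.0]]
force: [0.3, 0.8, 9.2]
finger_gap: 0.212
grasp_force: 68.9
```

```bash
python3 - <<'E'
from h import *
import cv2
a=read_camera("side");a=a[190:310,280:400]
cv2.imwrite("pics/f.png",cv2.resize(a,(600,600),interpolation=cv2.INTER_CUBIC)[:,:,::-1])
st();arc([.205]*4,[26.5,24,21.5,19])
E
```

```text
t 8.1 p [ 0.5429 -0.0707  0.2049] F [ 0.053  -0.3282  9.1172] gap 0.215 g 68.9 yawx 50.27 tz [ 0.0025 -0.0002 -1.    ]
a0 28.990936128499957 r 0.12927183369891065
[0.006, -0.018, -0.001] [0, 0, np.float64(0.028)]
[0.014, -0.035, -0.001] [0, 0, np.float64(0.055)]
[0.023, -0.051, -0.001] [0, 0, np.float64(0.083)]
[0.033, -0.068, -0.001] [0, 0, np.float64(0.111)]
```

View pics/f.png

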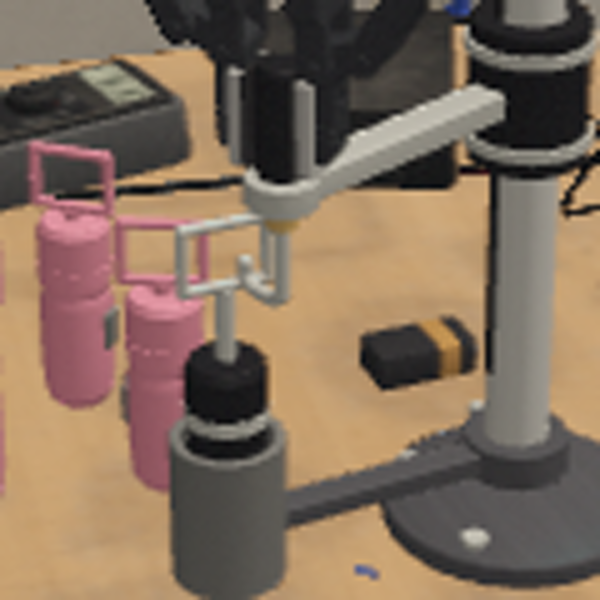

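The hook is in front of the eye, with its tip at (245,262), level with the opening. Swing in slowly.

{"name": "servo_tool", "arguments": {
  "motion": [
    [[0.006,-0.018,0],[0,0,0.028],0],
    [[0.014,-0.035,0],[0,0,0.055],0],
    [[0.023,-0.051,0],[0,0,0.083],0],
    [[0.033,-0.068,0],[0,0,0.111],0],
    [[0.033,-0.068,0],[0,0,0.111],0]
  ]
}}

```text
time: 8.6
ee_pos: [0.5336, -0.0495, 0.2053]
tcp_rot: [[0.764, 0.646, 0.003], [0.646, -0.764, -0.0], [0.002, 0.002, -1.0]]
force: [-0.1, -0.7, 9.8]
finger_gap: 0.217
grasp_force: 69.0
```

```bash
python3 - <<'E'
from h import *
st();arc([.205]*4,[18,17,16,15.5])
E
```

```text
t 8.6 p [ 0.5336 -0.0495  0.2053] F [-0.1215 -0.6732  9.8061] gap 0.217 g 69.0 yawx 40.21 tz [ 0.0033 -0.0003 -1.    ]
a0 18.734235175766614 r 0.12926381930520095
[0.001, -0.005, 0.001] [0, 0, np.float64(0.008)]
[0.004, -0.012, 0.001] [0, 0, np.float64(0.019)]
[0.007, -0.019, 0.001] [0, 0, np.float64(0.03)]
[0.009, -0.023, 0.001] [0, 0, np.float64(0.036)]
```

{"name": "servo_tool", "arguments": {
  "motion": [
    [[0.001,-0.005,0.001],[0,0,0.008],0],
    [[0.003,-0.009,0.001],[0,0,0.014],0],
    [[0.003,-0.009,0.001],[0,0,0.014],0]
  ]
}}

```text
time: 8.9
ee_pos: [0.5328, -0.0472, 0.2051]
tcp_rot: [[0.777, 0.629, 0.004], [0.629, -0.777, -0.0], [0.003, 0.003, -1.0]]
force: [1.1, 0.7, 10.5]
finger_gap: 0.212
grasp_force: 69.0
```

{"name": "servo_tool", "arguments": {
  "motion": [
    [[0.002,-0.005,0],[0,0,0.008],0],
    [[0.004,-0.01,0],[0,0,0.016],0],
    [[0.004,-0.01,0],[0,0,0.016],0]
  ]
}}

```text
time: 9.2
ee_pos: [0.5318, -0.0441, 0.2051]
tcp_rot: [[0.793, 0.61, 0.004], [0.61, -0.793, -0.0], [0.003, 0.003, -1.0]]
force: [0.7, 0.5, 10.4]
finger_gap: 0.21
grasp_force: 69.0
```

```bash
python3 - <<'E'
from h import *
import cv2
a=read_camera("side");a=a[190:310,280:400]
cv2.imwrite("pics/g.png",cv2.resize(a,(600,600),interpolation=cv2.INTER_CUBIC)[:,:,::-1])
st();arc([.205]*2,[15,14])
E
```

```text
t 9.25 p [ 0.5319 -0.0442  0.2051] F [0.8031 1.6806 9.8333] gap 0.215 g 69.0 yawx 37.58 tz [ 0.0039 -0.0002 -1.    ]
a0 16.24427233216103 r 0.12930616740372797
[0.003, -0.009, 0.0] [0, 0, np.float64(0.014)]
[0.006, -0.016, 0.0] [0, 0, np.float64(0.025)]
```

View pics/g.png

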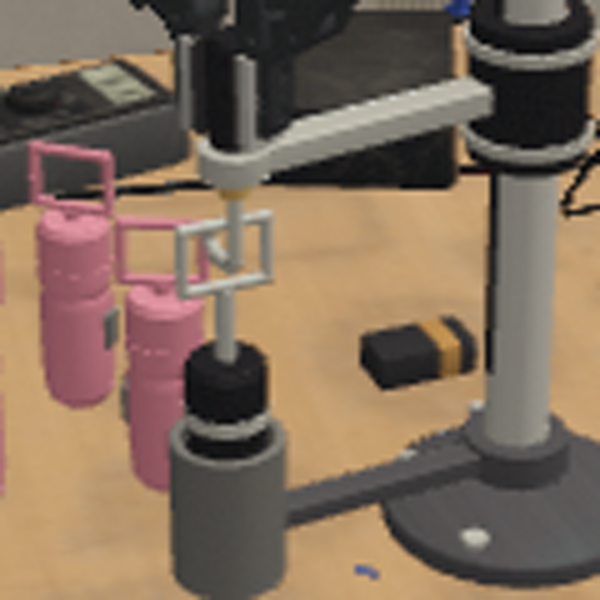

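The tip at (212,240) shows through the opening, the shank is in front of the bar, and there is no side load. Now I'll raise slowly and watch for the load.

{"name": "servo_tool", "arguments": {
  "motion": [
    [[0,0,-0.01],[0,0,0],0],
    [[0,0,-0.02],[0,0,0],0],
    [[0,0,-0.025],[0,0,0],0],
    [[0,0,-0.025],[0,0,0],0]
  ]
}}

```text
time: 9.65
ee_pos: [0.5319, -0.0442, 0.2127]
tcp_rot: [[0.792, 0.61, 0.004], [0.61, -0.792, -0.0], [0.003, 0.003, -1.0]]
force: [1.2, 1.0, 10.1]
finger_gap: 0.214
grasp_force: 69.0
```

{"name": "servo_tool", "arguments": {
  "motion": [
    [[0,0,-0.01],[0,0,0],0],
    [[0,0,-0.02],[0,0,0],0],
    [[0,0,-0.03],[0,0,0],0],
    [[0,0,-0.03],[0,0,0],0]
  ]
}}

```text
time: 10.05
ee_pos: [0.5318, -0.0442, 0.2215]
tcp_rot: [[0.792, 0.61, 0.004], [0.61, -0.793, -0.0], [0.003, 0.002, -1.0]]
force: [2.7, 0.9, 7.4]
finger_gap: 0.215
grasp_force: 68.7
```

The load came on at the saddle height, so the eye is in the hook. Raise steadily.

{"name": "servo_tool", "arguments": {
  "motion": [
    [[0,0,-0.015],[0,0,0],0],
    [[0,0,-0.03],[0,0,0],0],
    [[0,0,-0.045],[0,0,0],0],
    [[0,0,-0.06],[0,0,0],0],
    [[0,0,-0.075],[0,0,0],0]
  ]
}}

```text
time: 10.55
ee_pos: [0.5318, -0.0441, 0.2438]
tcp_rot: [[0.792, 0.61, 0.004], [0.61, -0.792, 0.0], [0.003, 0.002, -1.0]]
force: [5.5, 1.5, 5.0]
finger_gap: 0.214
grasp_force: 68.5
```

{"name": "servo_tool", "arguments": {
  "motion": [
    [[0,0,-0.015],[0,0,0],0],
    [[0,0,-0.03],[0,0,0],0],
    [[0,0,-0.045],[0,0,0],0],
    [[0,0,-0.06],[0,0,0],0],
    [[0,0,-0.075],[0,0,0],0]
  ]
}}

```text
time: 11.05
ee_pos: [0.5318, -0.0441, 0.2662]
tcp_rot: [[0.792, 0.61, 0.004], [0.61, -0.792, 0.0], [0.003, 0.002, -1.0]]
force: [5.9, 1.6, 5.1]
finger_gap: 0.216
grasp_force: 68.5
```

{"name": "servo_tool", "arguments": {
  "motion": [
    [[0,0,-0.015],[0,0,0],0],
    [[0,0,-0.03],[0,0,0],0],
    [[0,0,-0.045],[0,0,0],0],
    [[0,0,-0.055],[0,0,0],0],
    [[0,0,-0.055],[0,0,0],0]
  ]
}}

```text
time: 11.55
ee_pos: [0.5318, -0.0441, 0.283]
tcp_rot: [[0.792, 0.61, 0.004], [0.61, -0.792, -0.0], [0.003, 0.002, -1.0]]
force: [5.1, 1.6, 5.9]
finger_gap: 0.215
grasp_force: 68.5
```

```bash
python3 - <<'E'
from h import *
import cv2
a=read_camera("side");a=a[110:310,240:440]
cv2.imwrite("pics/i.png",cv2.resize(a,(600,600),interpolation=cv2.INTER_CUBIC)[:,:,::-1])
st()
E
```

```text
t 11.6 p [ 0.5318 -0.0441  0.2828] F [5.3538 1.3547 5.5883] gap 0.218 g 68.6 yawx 37.59 tz [ 0.0038  0.     -1.    ]
```

View pics/i.png

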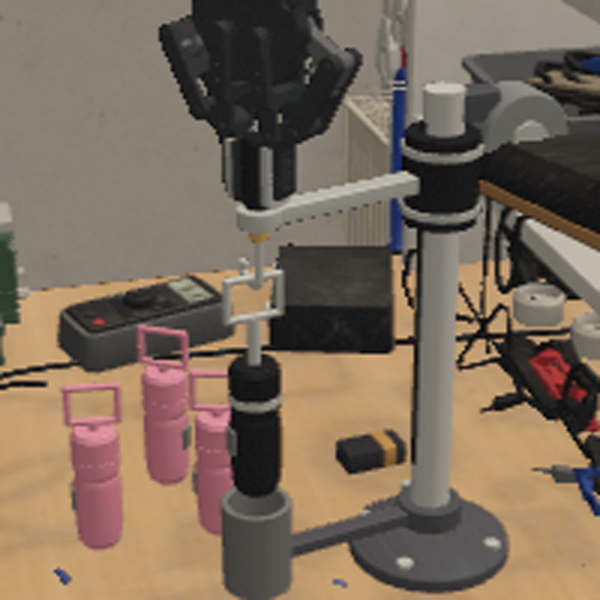

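The driver hangs in the hook, clear of the pot rim. Take the last 9 mm up to the stop.

{"name": "servo_tool", "arguments": {
  "motion": [
    [[0,0,-0.01],[0,0,0],0],
    [[0,0,-0.018],[0,0,0],0],
    [[0,0,-0.025],[0,0,0],0],
    [[0,0,-0.028],[0,0,0],0],
    [[0,0,-0.028],[0,0,0],0]
  ]
}}

```text
time: 12.1
ee_pos: [0.5318, -0.0441, 0.2909]
tcp_rot: [[0.792, 0.61, 0.004], [0.61, -0.792, 0.0], [0.003, 0.002, -1.0]]
force: [6.2, 1.5, 4.5]
finger_gap: 0.213
grasp_force: 68.4
```

{"name": "servo_tool", "arguments": {
  "motion": [
    [[0,0,-0.002],[0,0,0],0],
    [[0,0,-0.003],[0,0,0],0],
    [[0,0,-0.003],[0,0,0],0],
    [[0,0,-0.003],[0,0,0],0]
  ]
}}

```text
time: 12.5
ee_pos: [0.5318, -0.044, 0.2914]
tcp_rot: [[0.792, 0.61, 0.003], [0.61, -0.792, 0.0], [0.003, 0.002, -1.0]]
force: [9.1, 2.1, 2.3]
finger_gap: 0.212
grasp_force: 68.2
```

At the stop. Release gradually.

{"name": "servo_tool", "arguments": {
  "motion": [
    [[0,0,0],[0,0,0],0],
    [[0,0,0],[0,0,0],0],
    [[0,0,0],[0,0,0],0]
  ],
  "newtons": 20
}}

```text
time: 12.8
ee_pos: [0.5318, -0.044, 0.2914]
tcp_rot: [[0.792, 0.61, 0.003], [0.61, -0.792, 0.0], [0.003, 0.002, -1.0]]
force: [8.3, 2.6, 1.7]
finger_gap: 0.214
grasp_force: 68.2
```

{"name": "servo_tool", "arguments": {
  "motion": [
    [[0,0,0],[0,0,0],0.25],
    [[0,0,0],[0,0,0],0.35],
    [[0,0,0],[0,0,0],0.6],
    [[0,0,0],[0,0,0],0.8],
    [[0,0,0],[0,0,0],0.8]
  ]
}}

```text
time: 13.3
ee_pos: [0.5308, -0.0443, 0.2908]
tcp_rot: [[0.793, 0.61, -0.0], [0.61, -0.793, -0.0], [-0.0, -0.0, -1.0]]
force: [-0.1, 0.8, 0.4]
finger_gap: 0.798
grasp_force: 0.0
```

{"name": "servo_tool", "arguments": {
  "motion": [
    [[0,0,-0.05],[0,0,0],0.8],
    [[0,0,-0.12],[0,0,0],0.8],
    [[0,0,-0.2],[0,0,0],0.8],
    [[0,0,-0.28],[0,0,0],0.8],
    [[0,0,-0.28],[0,0,0],0.8]
  ]
}}

```text
time: 13.8
ee_pos: [0.5313, -0.0444, 0.378]
tcp_rot: [[0.793, 0.61, 0.005], [0.61, -0.793, -0.001], [0.003, 0.004, -1.0]]
force: [-0.0, -0.2, 0.6]
finger_gap: 0.8
grasp_force: 0.0
```

{"name": "servo_tool", "arguments": {
  "motion": [
    [[0,0,0],[0,0,0],0.8],
    [[0,0,0],[0,0,0],0.8],
    [[0,0,0],[0,0,0],0.8],
    [[0,0,0],[0,0,0],0.8],
    [[0,0,0],[0,0,0],0.8]
  ]
}}

```text
time: 14.3
ee_pos: [0.5309, -0.0443, 0.3746]
tcp_rot: [[0.793, 0.61, -0.0], [0.61, -0.793, 0.0], [-0.0, -0.0, -1.0]]
force: [0.7, -0.3, 0.5]
finger_gap: 0.799
grasp_force: 0.0
```

```bash
python3 - <<'E'
from h import *
import cv2
a=read_camera("side")[110:310,240:440]
for i in range(10): b=read_camera("side")[110:310,240:440]
print("motion px diff",np.abs(a.astype(int)-b).max(), (np.abs(a.astype(int)-b).max(2)>25).sum())
cv2.imwrite("pics/j.png",cv2.resize(b,(600,600),interpolation=cv2.INTER_CUBIC)[:,:,::-1])
st()
E
```

```text
motion px diff 96 11
t 14.85 p [ 0.5309 -0.0443  0.3749] F [-0.593   0.2529  0.1851] gap 0.798 g 0.0 yawx 37.57 tz [-0.0001  0.     -1.    ]
```

View pics/j.png

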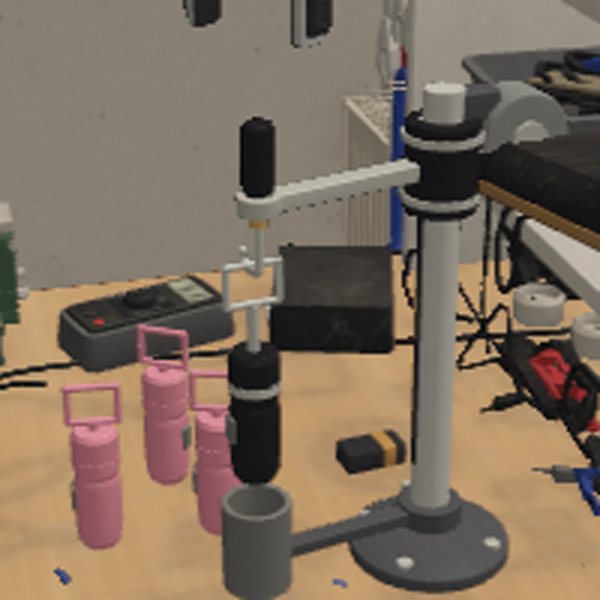

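The driver hangs clear of the pot with the carriage fully up and the gripper off. I'll let any swing die out, then hand in.

```bash
python3 - <<'E'
from h import *
f=lambda:read_camera("side")[210:285,300:345].astype(int)
L=[f() for i in range(120)]
for k in(0,40,80,105): print(k,max((np.abs(L[k]-L[k+j]).max(2)>25).sum() for j in range(1,15)))
st();print(hand_in())
E
```

```text
0 0
40 0
80 0
105 0
t 20.85 p [ 0.5309 -0.0443  0.3749] F [ 0.0494 -0.5087 -0.6144] gap 0.799 g 0.0 yawx 37.57 tz [ 0. -0. -1.]
the job is handed in; nothing more can be done
None
```

The driver hangs still in the hook, clear of the pot, with the balancer at its upper stop and the gripper clear; I handed in at about 21 s, and no verdict came back.

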